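Warm the rye loaf in the pop-out drawer

TASK

Get the dark rye loaf into the bread warmer: first take the yellow squeeze bottle out of the drawer's way and stand it upright on the green mat, then press the red release so that the drawer pops out. Lay the dark loaf flat in the drawer, the way up it lies now, and push the drawer home until it clicks and stays shut. Leave everything else standing where it is.

Things in the scene. Friction and masses are not known exactly. Their poses are not given: they have to be found in the camera images.
- warmer: steel countertop bread warmer, fixed, 260 mm deep, 315 mm wide, 115 mm high. Origin on the table under its front face, on the drawer's centre line; x points into the warmer (the drawer slides out along -x), y to its left seen from the robot, z up. The housing spans y -225 to +87 mm; a black control panel fills the front at y -217 to -89 mm; the drawer bay is y -75 to +75 mm
- drawer (a joint): how far the drawer is out, m: about 0 latched shut, 0.14 fully out. A spring of 3 to 6 N drives it out once released; at the end of the push it must go 1 to 5 mm past the latched position (stop at -0.005) to click, which takes 8 to 14 N in all, then it springs back to about 0
- drawer_front (a point): centre of the drawer's flat outer front plate (148 mm wide, 88 mm high, 10 to 98 mm above the table; no handle; push here towards the warmer's +x); moves with the drawer; axes as the warmer's; 18 mm in front of the housing when shut
- drawer_floor (a point): centre of the drawer's inner floor, 18 mm above the table; inside it is 142 mm along x by 130 mm along y, side walls 44 mm above the floor, the front plate 80 mm above it; moves with the drawer; axes as the warmer's. The bay's ceiling is 82 mm above this floor. With the drawer fully out nearly the whole inside is open from above
- release (a joint): how far the red release button is pressed, m: 0 up, 0.008 fully down; the latch lets go at about 0.005 to 0.006; 2.5 N to start, 6.5 N fully down. It dips by itself as the drawer is pushed past the latch and springs up at the click
- release_top (a point): centre of the top of the round red release button, 36 mm across, on the front right of the warmer's top, 131 mm above the table when up; pressed straight down
- rye_mid (a point): centre of the dark brown rye loaf: rigid, 110 mm long (its x), 58 mm wide (y), 50 mm high (z), about 0.24 kg; lies on the bread tray beside the white loaf, either may be the nearer, about 104 mm apart and roughly parallel
- white_loaf_mid (a point): centre of the golden white loaf, same size and axes as the rye loaf; to be left on the tray
- bread_tray: low aluminium tray on the left, fixed, 260 mm (x) by 170 mm (y), rim 22 mm high, 4 mm walls, floor 4 mm thick; origin under its centre
- squeeze_mid (a point): centre (half-way up) of the yellow squeeze bottle with a pink nozzle: body 52 mm across and straight up to 110 mm, 155 mm high in all, about 0.25 kg, z up; stands on the table close in front of the drawer
- mat: green square mat, fixed, 130 mm by 130 mm, 3 mm thick, on the right; origin under its centre, so its top is 3 mm above it
- squeeze: the squeeze bottle, origin at its underside
- rye: the rye loaf, origin under its centre
- white_loaf: the white loaf, origin under its centre
- shaker: brushed metal shaker, 44 mm across, 100 mm high, beyond the mat's outer (-y) side; origin at its underside
- ramekin: white ceramic ramekin, 70 mm across, 45 mm high, on the table in front of the warmer's control panel, beside the drawer's path; origin at its underside
- spice: amber spice jar, 50 mm across, 80 mm high, on the warmer's top behind and left of the release; origin at its underside
- deli: white round tub, 100 mm across, 70 mm high, at the right; origin at its underside
Not all that is in view belongs to the job. What is shaped like the rye but blue, purple or turquoise is not meant.

How it is judged:
By the outcome, as a careful person would: the job done as asked, in the order asked, and still so for the second after the job is handed in, with the robot touching nothing.
It also fails if it takes over 72 s, if anything falls off the work surface, if the arm or the gripper's body presses on something with over 40 N, if the wrist force passes 120 N, or if a joint passes its speed limit or range.

ROBOT

A 6-joint arm with a two-finger parallel gripper is mounted at the origin on the work surface. World frame = base frame: x ahead of the robot, y to its left, z up, the work surface at z = 0. Lengths are in mm, angles in rad, forces in N, time in s.
With the tool pointing down it reaches from about 400 to 925 mm from the base axis. Payload 3.4 kg.
Tool frame: the origin (TCP) lies at the very end of the fingers, on their centre line; the grasp point (between the pads) lies 19 mm behind it (env.grasp_offset is the distance from the TCP to the grasp point, in mm); z points along the fingers, y is the line along which they close (so a half turn about z gives the same grasp; the last joint's range is limited). The gripper opens to 85 mm and grips with 20 to 120 N. Pads are 22 mm wide; open, the fingers measure 114 mm over their backs; the gripper's body (76 mm by 85 mm) begins 54 mm behind the grasp point. The pads swing forward as they close: fully open they stand 13 mm farther back than shut.
Start: joints at [1.095, 0.307, 1.506, -0, 1.328, -0.073], TCP at [224.892, 529.202, 231.305] pointing down, gripper open.
Joint ranges: [-3.12, 3.12], [-1.05, 2.28], [0.14, 2.33], [-1.42, 4.57], [0.1, 2.73], [-2.68, 2.68]. Speed limits (rad/s): [2.57, 2.57, 3.14, 3.14, 3.14, 3.14].

INTERFACE

Orientations are given as a unit quaternion [x, y, z, w].
In Python, from workcell import env gives the robot as it stands. The module is installed in compiled form; this text tells all that it offers.
- The arm moves only by the shell command python3 -m pendant 'ROWS' [OPENING]. ROWS is JSON, one flat list of numbers, 4 for each row, row after row: the shift along the tool's x, y, z in units of 25 mm (1.0 is 25 mm), then the turn about the tool's z in degrees. A call has 1 to 8 rows; each row is the pose to reach, as a shift and turn from the pose commanded when the call began, along the tool's axes at that moment; what a row does not reach only later rows make up. A row lasts 1/10 s, in which the tool goes at most 50 mm and 8.59 degrees, less where a joint would pass 70% of its speed; a pose out of reach is approached as far as the arm can. A call with a gripper value outside its range is refused whole. OPENING is the closure in counts, from 0 (fully open) to 255 (shut), set as the call begins (- or left out, the last holds). The fingers move at their own pace and stop on an object; the grip force is fixed at half the most. Time passes only in rows, so rows that repeat a pose let the fingers close. It gives the time, the measured TCP pose, the force, the opening and the grip force at its end, in the units of the state.
- env.observe(): the state, without advancing time (a new reading comes with each control period).
- env.camera(name): name is "scene" or "top" or "wrist"; returns a dict with "frame" (400x640x3 uint8, red, green, blue), "fx", "fy", "cx", "cy" (pixels), "dist" ([k1, k2, p1, p2, k3] as OpenCV has them; the pictures are not rectified), "extrinsics" (4x4, takes a point from camera to world coordinates). Camera axes: x right, y up, looking along -z (the intrinsics and any distortion apply to the point x, -y, -z); pixel columns grow to the right and rows downward; lengths in mm; the calibration is good to about 2 mm. A picture is of the moment at which its call begins. There is no depth.
- env.finish_job(): hands the job in; it is judged then, once.
The state is a dict: "t": time; "qpos": joint angles; "joint_vel": joint speeds; "joint_efforts": joint torques, N m; "eef_pos": TCP position; "tool_rot": TCP orientation; "ft_force": force on the tool from outside, world axes, zero at the start; "torque": the same for the moment, N m; "opening": finger opening in mm; "gripper_force": force on a finger pad.
Only numpy, scipy, OpenCV 4.12 (cv2) and the standard library are available. Lean on these libraries where they do the work, as an engineer would, in place of code of your own. Each camera call takes 0.05 s, during which the arm holds its last target. There are 200 camera calls.

## Working session

There is one attempt and no reset: what is moved stays moved. The work goes in short steps, Python scripts to look and compute and a shell command to move; the robot and the scene stay as the last step left them, time stands still between calls to the robot, and variables do not carry over. Pictures are saved under pics/ and viewed, at most 10 in all, crops included, and the job is handed in when it is done.

```bash
mkdir -p pics; cat > h.py <<'E'
import numpy as np,cv2,pickle
from workcell import env
def snap(n,save=None):
    c=env.camera(n)
    if save: cv2.imwrite('pics/'+save+'.png',c['frame'][:,:,::-1])
    return c
def ray(c,u,v):
    K=np.array([[c['fx'],0,c['cx']],[0,c['fy'],c['cy']],[0,0,1.]])
    p=cv2.undistortPoints(np.array([[[u,v]]],float),K,np.array(c['dist'],float))[0,0]
    T=np.array(c['extrinsics']);d=T[:3,:3]@np.array([p[0],-p[1],-1.])
    return T[:3,3],d
def onz(c,u,v,z):
    o,d=ray(c,u,v);return o+d*(z-o[2])/d[2]
def proj(c,P):
    T=np.linalg.inv(np.array(c['extrinsics']));q=T[:3,:3]@np.array(P,float)+T[:3,3]
    K=np.array([[c['fx'],0,c['cx']],[0,c['fy'],c['cy']],[0,0,1.]])
    return cv2.projectPoints(np.array([[q[0],-q[1],-q[2]]]),np.zeros(3),np.zeros(3),K,np.array(c['dist'],float))[0].ravel()
E
python3 - <<'E'
from h import *
o=env.observe();print(o)
for n in ('top','scene'):
    c=snap(n,n+'0');pickle.dump(c,open(n+'0.pkl','wb'));print(n,np.round(np.array(c['extrinsics']),3).tolist(),c['fx'],c['dist'])
E
```

```text
{'t': 0.0, 'qpos': array([ 1.09553570e+00,  3.07639976e-01,  1.50767722e+00,  2.63449154e-05,
        1.32841032e+00, -7.34716919e-02]), 'joint_vel': array([-0.00251283, -0.00235434,  0.00159142, -0.00126376, -0.00029273,
        0.00023636]), 'joint_efforts': array([ 2.37522312e-03, -4.57558680e+01, -2.51914644e+01,  3.49419579e-04,
        1.34462857e-02, -4.58753777e-05]), 'eef_pos': array([224.53974359, 528.58398141, 230.34124763]), 'tool_rot': array([ 1.99548888e-01,  9.79887290e-01, -1.02404099e-03, -3.01511881e-04]), 'ft_force': array([ 0.17987039, -0.37832482, -0.23875738]), 'torque': array([-0.05567458,  0.00559842,  0.05672311]), 'gripper_force': 0.0, 'opening': 85.3550220282087}
top [[-0.003, 0.992, -0.129, 314.125], [-1.0, -0.003, -0.001, -52.628], [-0.001, 0.129, 0.992, 1469.261], [0.0, 0.0, 0.0, 1.0]] 448.71477983425206 [-0.07762219  0.          0.          0.          0.        ]
scene [[0.601, -0.662, 0.448, 975.648], [0.799, 0.5, -0.334, -396.347], [-0.003, 0.558, 0.83, 937.533], [0.0, 0.0, 0.0, 1.0]] 382.94814844388713 [0.02629046 0.         0.         0.         0.        ]
```

View pics/top0.png

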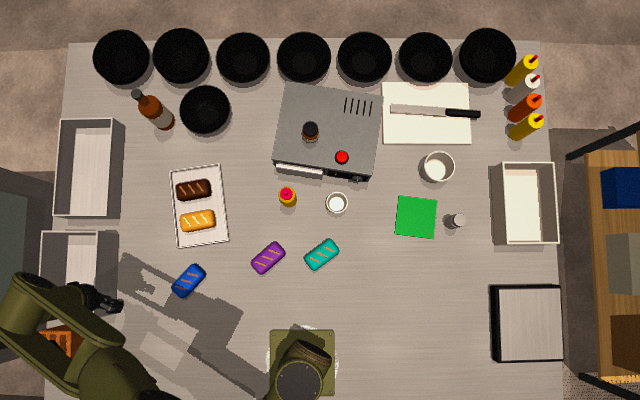

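View pics/scene0.png

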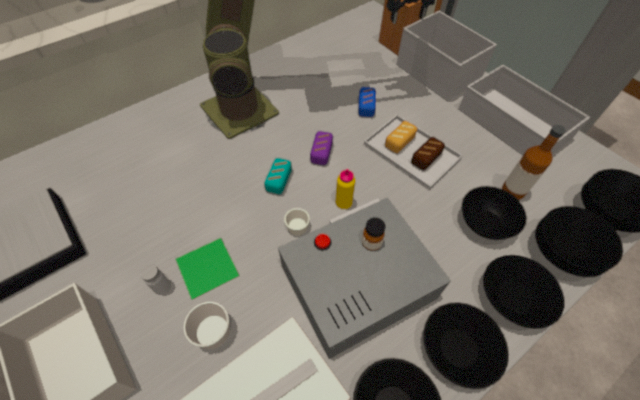

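The top view shows the dark loaf at (194,189), with the golden one at (198,220) on the tray. The in-scene squeeze bottle is at (287,196), the release at (342,157) and the mat at (416,217). The warmer is yawed by about 10°.

Candidates for the loaf are dark brown (194,189), golden (198,220), blue (188,281), purple (268,257) and turquoise (322,254). Dark brown on the tray fits. Candidates for the bottle are yellow (287,196) and the ones at the far right (521,70) and (526,127). The one in front of the drawer with the pink nozzle fits.

```bash
python3 - <<'E'
from h import *
t=pickle.load(open('top0.pkl','rb'));s=pickle.load(open('scene0.pkl','rb'))
def blob(c,lo,hi,roi,lohue2=None):
    h=cv2.cvtColor(c['frame'],cv2.COLOR_RGB2HSV);m=cv2.inRange(h,lo,hi)
    k=np.zeros_like(m);x0,y0,x1,y1=roi;k[y0:y1,x0:x1]=m[y0:y1,x0:x1]
    cs,_=cv2.findContours(k,cv2.RETR_EXTERNAL,cv2.CHAIN_APPROX_NONE);b=max(cs,key=cv2.contourArea)
    M=cv2.moments(b);return np.array([M['m10'],M['m01']])/M['m00'],cv2.contourArea(b),b
def rect(c,b,z):
    P=np.array([onz(c,*p[0],z)[:2] for p in b],np.float32);r=cv2.minAreaRect(P);return np.round(r[0],1),np.round(r[1],1),round(r[2],1)
def tri(cs,ps):
    A=np.zeros((3,3));B=np.zeros(3)
    for c,p in zip(cs,ps):
        o,d=ray(c,*p);d/=np.linalg.norm(d);Q=np.eye(3)-np.outer(d,d);A+=Q;B+=Q@o
    return np.linalg.solve(A,B)
q,a,b=blob(t,(45,120,60),(75,255,255),(380,180,450,250));print('mat',onz(t,*q,3),rect(t,b,3))
q1,a,b=blob(t,(0,180,120),(5,255,255),(330,145,355,170));q2,a2,b2=blob(s,(0,180,120),(5,255,255),(310,230,335,252))
print('rel',q1,a,q2,a2,onz(t,*q1,131),onz(s,*q2,131),tri([t,s],[q1,q2]))
q1,a,b=blob(t,(150,80,100),(179,255,255),(275,180,300,210));q2,a2,b2=blob(s,(150,80,100),(179,255,255),(330,165,360,190))
print('nozzle',q1,a,q2,a2,tri([t,s],[q1,q2]))
q2,a2,b2=blob(s,(20,150,80),(35,255,255),(325,165,365,220));print('yellow body scene',q2,cv2.boundingRect(b2),onz(s,*q2,55), [onz(s,q2[0],cv2.boundingRect(b2)[1]+cv2.boundingRect(b2)[3],0)])
q,a,b=blob(t,(0,60,0),(20,255,120),(172,172,216,206));print('rye top',q,a,[rect(t,b,z) for z in(40,54)])
q,a,b=blob(s,(0,60,0),(20,255,110),(405,130,450,175));print('rye scene',q,a,onz(s,*q,40),onz(s,*q,30))
q,a,b=blob(t,(14,120,100),(28,255,255),(174,205,220,236));print('white top',q,a,rect(t,b,40))
def up(c,x0,y0,w,h,k): return cv2.resize(c['frame'][y0:y0+h,x0:x0+w,::-1],None,fx=k,fy=k,interpolation=cv2.INTER_CUBIC)
a=up(t,160,75,230,175,3.4);cv2.imwrite('pics/crop1.png',a)
a=up(s,270,110,200,240,2.5);cv2.imwrite('pics/crop2.png',a)
E
```

```text
mat [ 463.96432159 -373.85536776    3.        ] (array([ 464.3, -373.8]), array([128.5, 129.1]), 82.5)
rel [341.44252874 156.2394636 ] 87.0 [322.14929215 240.36036036] 129.5 [ 637.65630179 -125.23042945  131.        ] [ 639.75612529 -126.62275106  131.        ] [ 638.4172135  -125.46479387  127.71038533]
nozzle [285.97236615 193.45250432] 96.5 [346.27591036 174.98739496] 119.0 [523.16240385  43.47450934 131.69594061]
yellow body scene [344.37897311 193.67155664] (336, 176, 19, 33) [528.22512708  38.89767982  55.        ] [array([542.50233981,  31.45519838,   0.        ])]
rye top [193.02648244 189.79447323] 579.0 [(array([550.7, 352.6]), array([ 61.9, 113.9]), 10.4), (array([548.4, 348.7]), array([ 61.3, 112.8]), 10.4)]
rye scene [427.47473892 152.88314987] 590.5 [555.84652541 347.15335825  40.        ] [551.16923737 355.43718376  30.        ]
white top [196.75817582 220.22862286] 555.5 (array([450.6, 336.6]), array([ 60.6, 111.7]), 11.2)
```

View pics/crop1.png

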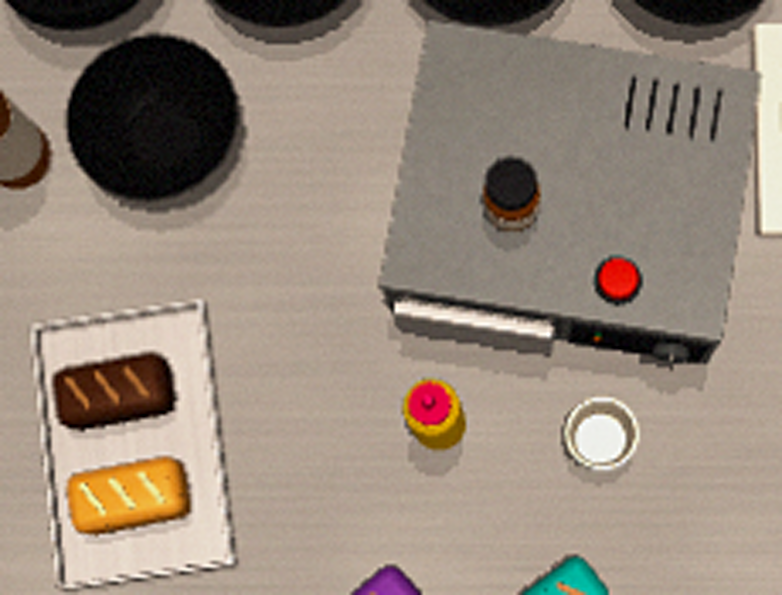

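View pics/crop2.png

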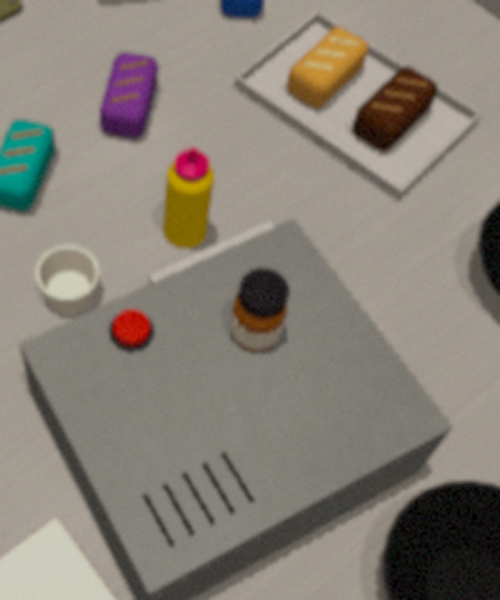

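The crops confirm the dark striped loaf as the rye, farther from the robot than the golden one. The yellow bottle with the pink nozzle stands about 70 mm in front of the steel drawer front. The ramekin is clear of the drawer path.

```bash
cat >> h.py <<'E'
def go(xyz,theta=None):
    """print shift in tool units (25mm) & turn so that tool y points to world angle theta (mod 180)"""
    from scipy.spatial.transform import Rotation as R
    o=env.observe();r=R.from_quat(o['tool_rot']).as_matrix()
    d=r.T@(np.array(xyz,float)-o['eef_pos'])/25
    th=np.degrees(np.arctan2(r[1,1],r[0,1]))
    tu=0 if theta is None else (th-theta+90)%180-90
    print('shift',np.round(d,2),'turn',round(tu,1),'theta',round(th,1),'at',np.round(o['eef_pos'],1),'q6',round(o['qpos'][5],2),'t',round(o['t'],2))
E
python3 - <<'E'
from h import *
t=pickle.load(open('top0.pkl','rb'));f=lambda u,v,z:onz(t,u/3.4+160,v/3.4+75,z)[:2]
BL,BR,FR,FL=[f(*p,115) for p in((426,24),(759,71),(719,340),(382,288))]
w=lambda a,b:np.linalg.norm(a-b)
print(BL,BR,FR,FL,'w',w(FL,FR),w(BL,BR),'d',w(FL,BL),w(FR,BR))
d=FL-FR;print('y axis angle',np.degrees(np.arctan2(d[1],d[0])),np.degrees(np.arctan2(*(BL-BR)[::-1])),'x ax',np.degrees(np.arctan2(*(BL-FL)[::-1])))
y=d/np.linalg.norm(d);x=np.array([y[1],-y[0]]);m=(FL+FR)/2
o=m+y*69;print('origin',o, 'y',y)
rel=np.array([638.4,-125.5]);print('rel in w',(rel-o)@x,(rel-o)@y)
b=np.array([523.3,43]);print('bottle in w',(b-o)@x,(b-o)@y)
print('plate ends',f(394,310,98),f(552,338,98), 'ramekin',f(600,434,45),'spice top',f(511,185,195))
go((523.3,43,185),80.5)
E
```

```text
[884.02084464  49.44231507] [ 837.16540722 -260.66524043] [ 582.26079913 -217.83774105] [631.37892476  87.39928347] w 309.1637614575308 313.627371238652 d 255.47733975809868 258.4773760446966
y axis angle 80.85844687412587 81.4079335819092 x ax -8.544223815523889
origin [617.78217736   2.90439149] y [0.15887414 0.98729884]
rel in w 40.756089289895584 -123.4978686103209
bottle in w -99.65229973008277 24.57557361621218
plate ends [614.63923369  77.89101611] [587.90783028 -67.00628526] ramekin [ 506.29415704 -112.35552312] spice top [703.18842673 -31.24706661]
shift [-18.59 -13.2    1.84] turn -13.5 theta 67.0 at [224.6 528.6 230.5] q6 -0.07 t 0.1
```

```bash
python3 -m pendant '[-9,-6.5,0,-13.5,-9,-6.5,0,-13.5,-9,-6.5,0,-13.5,-9,-6.5,0,-13.5,-9,-6.5,0,-13.5,-9,-6.5,0,-13.5,-9,-6.5,0,-13.5,-9,-6.5,0,-13.5]' 0
python3 -c "
from h import *
go((523.3,43,185),80.5)"
```

```text
t: 0.9
eef_pos: [368.5, 291.2, 231.1]
tool_rot: [0.084, 0.996, 0.0, -0.0]
ft_force: [-0.1, 0.5, -0.3]
opening: 85.6
gripper_force: 0.0
shift [-7.77 -8.75  1.84] turn -0.2 theta 80.3 at [368.5 291.2 231.1] q6 -0.82 t 0.9
```

```bash
python3 -m pendant '[-7.8,-8.8,1.2,0,-7.8,-8.8,1.2,0,-7.8,-8.8,1.2,0,-7.8,-8.8,1.2,0,-7.8,-8.8,1.2,0,-7.8,-8.8,1.2,0,-7.8,-8.8,1.2,0,-7.8,-8.8,1.2,0]' 0
python3 -c "
from h import *
go((523.3,43,84),80.5)
c=snap('wrist','w1');pickle.dump(c,open('w1.pkl','wb'))
for p in((523.3,43,155),(523.3,43,110)):print(proj(c,p))"
```

```text
t: 1.7
eef_pos: [524.4, 43.0, 200.6]
tool_rot: [0.083, 0.997, 0.0, -0.001]
ft_force: [-0.5, -0.1, -0.8]
opening: 85.4
gripper_force: 0.0
shift [ 0.04 -0.01  4.66] turn -0.1 theta 80.4 at [524.4  43.  200.6] q6 -1.4 t 1.7
[322.91828354 226.8690692 ]
[323.23932853 201.54121224]
```

View pics/w1.png

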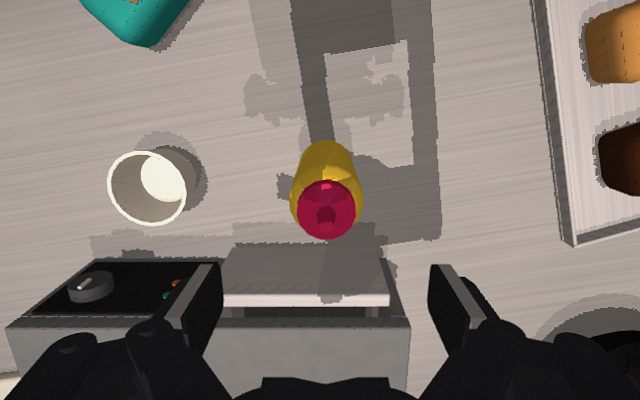

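The wrist view shows the nozzle tip at about (326,220), predicted at (323,227), so the bottle is within a few mm of where I measured it. Descending and gripping.

```bash
python3 -m pendant '[0,0,1,0,0,0,2,0,0,0,3,0,0,0,3.7,0,0,0,4.2,0,0,0,4.5,0,0,0,4.65,0,0,0,4.65,0]' 0; python3 -m pendant '[0,0,0,0,0,0,0,0,0,0,0,0,0,0,0,0,0,0,0,0,0,0,0,0,0,0,0,0,0,0,0,0]' 255;
python3 -m pendant '[0,0,-0.3,0,0,0,-0.8,0,0,0,-1.4,0,0,0,-2,0,0,0,-2.6,0,0,0,-3,0,0,0,-3.2,0,0,0,-3.2,0]' 255; python3 -c "
from h import *
go((464.3,-374,165),80.5)"
```

```text
t: 2.55
eef_pos: [524.0, 43.5, 85.1]
tool_rot: [0.082, 0.997, 0.0, -0.0]
ft_force: [0.2, 0.2, -0.4]
opening: 85.1
gripper_force: 0.0
t: 3.35
eef_pos: [525.1, 42.5, 86.2]
tool_rot: [0.083, 0.997, 0.0, 0.001]
ft_force: [-0.3, 0.2, 5.6]
opening: 49.9
gripper_force: 62.2
t: 4.15
eef_pos: [524.6, 42.4, 165.6]
tool_rot: [0.083, 0.997, 0.0, 0.001]
ft_force: [0.3, -0.7, -3.7]
opening: 50.0
gripper_force: 63.1
shift [ -0.38 -16.82   0.02] turn -0.0 theta 80.5 at [524.6  42.4 165.6] q6 -1.4 t 4.15
```

```bash
python3 -m pendant '[0,-0.4,0,0,0,-1.2,0,0,0,-2.4,0,0,-0.1,-3.7,0,0,-0.1,-5,0,0,-0.1,-6.3,0,0,-0.2,-7.6,0,0,-0.2,-8.9,0,0]' 255;python3 -m pendant '[0,-1.3,0,0,-0.1,-2.6,0,0,-0.1,-3.9,0,0,-0.1,-5.1,0,0,-0.2,-6.2,0,0,-0.2,-7.1,0,0,-0.2,-7.7,0,0,-0.2,-7.9,0,0]' 255;
python3 -c "
from h import *
go((464.3,-374,90),80.5)
c=snap('wrist','w2')"
```

```text
t: 4.95
eef_pos: [491.4, -179.5, 164.1]
tool_rot: [0.083, 0.997, 0.0, -0.001]
ft_force: [0.1, -0.3, -3.3]
opening: 50.1
gripper_force: 63.1
t: 5.75
eef_pos: [463.8, -375.0, 164.1]
tool_rot: [0.084, 0.996, 0.0, -0.001]
ft_force: [0.6, 0.1, -2.9]
opening: 49.9
gripper_force: 63.2
shift [-0.02  0.04  2.97] turn -0.1 theta 80.4 at [ 463.8 -375.   164.1] q6 -2.15 t 5.75
```

View pics/w2.png

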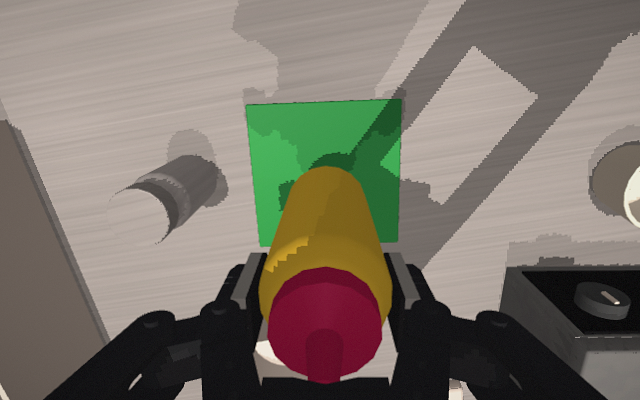

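The bottle hangs upright over the mat (mat corners at about (247,104) and (400,99)), and the shaker is clear. Lowering.

```bash
python3 -m pendant '[0,0,0.4,0,0,0,1.1,0,0,0,1.8,0,0,0,2.3,0,0,0,2.6,0,0,0,2.75,0,0,0,2.8,0,0,0,2.8,0]' 255;python3 -m pendant '[0,0,0.04,0,0,0,0.08,0,0,0,0.12,0,0,0,0.16,0,0,0,0.16,0]' 255
```

```text
t: 6.6
eef_pos: [465.1, -373.6, 95.4]
tool_rot: [0.083, 0.997, -0.0, 0.0]
ft_force: [-0.2, 0.9, -3.6]
opening: 49.7
gripper_force: 63.2
t: 7.1
eef_pos: [464.6, -373.4, 91.0]
tool_rot: [0.083, 0.997, 0.0, -0.0]
ft_force: [-0.9, -0.0, -2.1]
opening: 50.5
gripper_force: 63.2
```

```bash
python3 -m pendant '[0,0,0.04,0,0,0,0.08,0,0,0,0.08,0,0,0,0.08,0]' 255
```

```text
t: 7.5
eef_pos: [464.8, -373.5, 89.3]
tool_rot: [0.083, 0.997, -0.0, 0.0]
ft_force: [-0.3, 0.4, -0.2]
opening: 49.8
gripper_force: 63.3
```

```bash
python3 -m pendant '[0,0,0,0,0,0,0,0,0,0,0,0,0,0,0,0]' 60;python3 -m pendant '[0,0,0,0,0,0,0,0,0,0,0,0,0,0,0,0]' 0;python3 -m pendant '[0,0,-1,0,0,0,-2,0,0,0,-4,0,0,0,-5,0,0,0,-5.5,0,0,0,-5.5,0]' 0; python3 -c "
from h import *
go((638.4,-125.5,225),80.5)
c=snap('top','t1')
cv2.imwrite('pics/t1.png',cv2.resize(c['frame'][80:260,150:480,::-1],None,fx=2.4,fy=2.4))"
```

```text
t: 7.9
eef_pos: [464.9, -373.6, 89.2]
tool_rot: [0.083, 0.997, -0.0, 0.0]
ft_force: [0.3, 0.0, 0.4]
opening: 65.4
gripper_force: 0.0
t: 8.3
eef_pos: [464.7, -373.4, 89.1]
tool_rot: [0.083, 0.997, -0.0, -0.0]
ft_force: [0.4, 0.6, -0.4]
opening: 85.0
gripper_force: 0.0
t: 8.9
eef_pos: [465.5, -374.1, 228.3]
tool_rot: [0.083, 0.997, -0.001, 0.001]
ft_force: [-0.1, -0.1, -0.8]
opening: 85.5
gripper_force: 0.0
shift [-5.18 10.95  0.13] turn -0.0 theta 80.5 at [ 465.5 -374.1  228.3] q6 -2.15 t 8.9
```

View pics/t1.png

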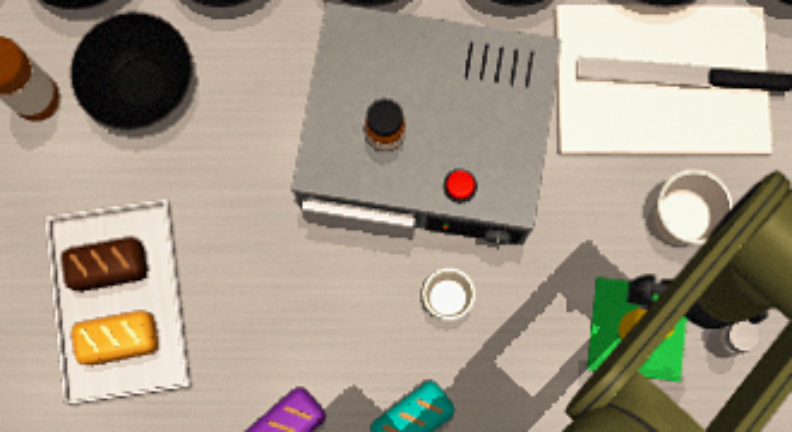

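The bottle is on the mat at about (632,322) in the crop, partly behind the arm. The release is at (460,185). Next is the release, with the fingers shut.

```bash
python3 -m pendant '[-5.2,10.9,0,0,-5.2,10.9,0,0,-5.2,10.9,0,0,-5.2,10.9,0,0,-5.2,10.9,0,0,-5.2,10.9,0,0,-5.2,10.9,0,0,-5.2,10.9,0,0]' 255; python3 -m pendant '[0,0,1,0,0,0,2,0,0,0,2.8,0,0,0,3.3,0,0,0,3.5,0,0,0,3.5,0]' 255; python3 -c "
from h import *
go((638.4,-125.5,131),80.5)"
```

```text
t: 9.75
eef_pos: [637.3, -124.4, 223.5]
tool_rot: [0.081, 0.997, 0.0, -0.003]
ft_force: [0.1, -1.1, 0.1]
opening: -0.0
gripper_force: 0.0
t: 10.35
eef_pos: [637.1, -126.9, 138.1]
tool_rot: [0.084, 0.997, 0.0, -0.001]
ft_force: [0.9, 0.0, -0.3]
opening: 0.1
gripper_force: 0.0
shift [-0.04  0.07  0.28] turn -0.1 theta 80.4 at [ 637.1 -126.9  138.1] q6 -1.66 t 10.35
```

```bash
python3 -m pendant '[0,0,0.1,0,0,0,0.2,0,0,0,0.28,0,0,0,0.36,0,0,0,0.42,0,0,0,0.48,0,0,0,0.52,0,0,0,0.52,0]' 255; python3 -m pendant '[0,0,0,0,0,0,0,0]' 255
```

```text
t: 11.15
eef_pos: [638.4, -126.3, 127.3]
tool_rot: [0.083, 0.997, -0.0, 0.001]
ft_force: [-1.3, -0.5, 5.7]
opening: -0.4
gripper_force: 2.8
t: 11.35
eef_pos: [638.3, -126.3, 127.3]
tool_rot: [0.083, 0.997, -0.0, 0.001]
ft_force: [-2.1, 0.3, 4.8]
opening: -0.3
gripper_force: 2.8
```

```bash
python3 -m pendant '[0,0,0.05,0,0,0,0.1,0,0,0,0.14,0,0,0,0.14,0]' 255; python3 -m pendant '[0,0,-1,0,0,0,-2,0,0,0,-3,0,0,0,-4,0,0,0,-4,0]' 255; python3 -m pendant '[0,-2,0,0,0,-4,0,0,0,-5,0,0,0,-5,0,0]' 0; python3 -c "
from h import *
c=snap('top');pickle.dump(c,open('t2.pkl','wb'))
cv2.imwrite('pics/t2.png',cv2.resize(c['frame'][110:260,160:420,::-1],None,fx=3,fy=3,interpolation=2))
go((500,200,230))"
```

```text
t: 11.75
eef_pos: [638.5, -126.3, 123.7]
tool_rot: [0.083, 0.997, -0.0, 0.001]
ft_force: [-2.3, 0.0, 6.2]
opening: 0.2
gripper_force: 2.9
t: 12.25
eef_pos: [640.6, -126.7, 227.0]
tool_rot: [0.083, 0.997, -0.001, 0.004]
ft_force: [0.4, -1.4, 0.4]
opening: 0.1
gripper_force: 0.0
t: 12.65
eef_pos: [616.1, -253.2, 221.1]
tool_rot: [0.085, 0.996, -0.001, -0.001]
ft_force: [-0.6, 0.8, 0.1]
opening: 57.9
gripper_force: 0.0
shift [ 7.63 17.   -0.33] turn 0 theta 80.3 at [ 616.4 -251.   221.1] q6 -1.85 t 12.7
```

View pics/t2.png

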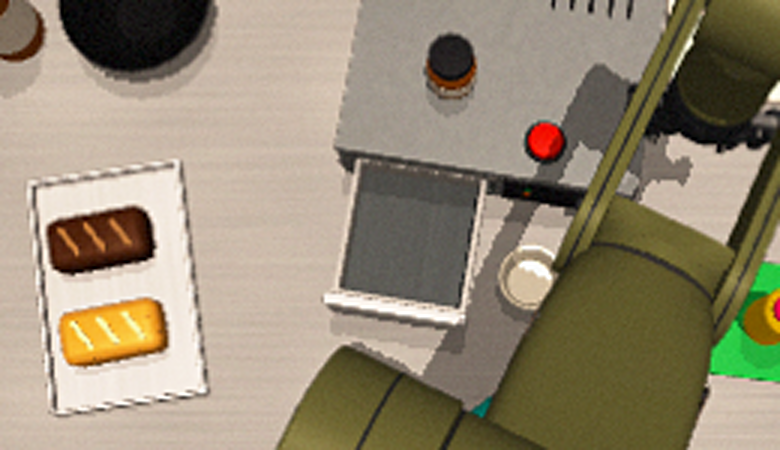

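The drawer is out (crop corners (327,300) to (463,323) at the front and (357,165) to (485,178) at the housing), the release is up again, and the bottle is still on the mat. Measuring the drawer and moving to the rye.

```bash
python3 -m pendant '[5,12,0,50,5,12,0,50,5,12,0,50,5,12,0,50,5,12,0,50,5,12,0,50,5,12,0,50,5,12,0,50]' 0; python3 - <<'E'
from h import *
t=pickle.load(open('t2.pkl','rb'));f=lambda u,v,z:onz(t,u/3+160,v/3+110,z)[:2]
O=np.array([617.8,2.9]);a=np.radians(-8.8);x=np.array([np.cos(a),np.sin(a)]);y=np.array([-x[1],x[0]])
W=lambda p:np.round([(p-O)@x,(p-O)@y],1)
for n,p in dict(plateL=(327,294,98),plateR=(466,318,98),frontL=(327,304,98),wallLin1=(359,172,62),wallLin2=(343,288,62),wallRin1=(477,184,62),wallRin2=(464,305,62),inL=(345,291,98),inR=(466,310,98)).items():print(n,W(f(*p)))
go((550.5,351,190),10.4)
E
```

```text
t: 13.5
eef_pos: [541.2, 72.3, 222.0]
tool_rot: [0.494, 0.87, 0.001, -0.001]
ft_force: [0.3, -1.0, 0.7]
opening: 85.7
gripper_force: 0.0
plateL [-147.5   73.3]
plateR [-150.6  -71.6]
frontL [-157.8   71.6]
wallLin1 [-9.3 65.6]
wallLin2 [-134.9   62.2]
wallRin1 [ -3.4 -60.9]
wallRin2 [-133.7  -66.7]
inL [-141.7   55.5]
inR [-142.5  -70.4]
shift [9.38 6.03 1.31] turn 20.4 theta 30.8 at [541.2  72.3 222. ] q6 -0.49 t 13.5
```

```bash
python3 -m pendant '[9.4,6,0.8,20.4,9.4,6,0.8,20.4,9.4,6,0.8,20.4,9.4,6,0.8,20.4,9.4,6,0.8,20.4,9.4,6,0.8,20.4,9.4,6,0.8,20.4,9.4,6,0.8,20.4]' 0
python3 - <<'E'
from h import *
go((550.5,351,24),10.4)
c=snap('wrist','w3')
P=np.array([550.5,351,54]);l=np.radians(100.4);L=np.array([np.cos(l),np.sin(l),0]);w=np.array([L[1],-L[0],0])
im=c['frame'][:,:,::-1].copy()
for sx in(-1,1):
  for sy in(-1,1):cv2.circle(im,tuple(int(v) for v in proj(c,P+sx*55*L+sy*29*w)),4,(0,255,0),-1)
cv2.imwrite('pics/w3.png',im)
E
```

```text
t: 14.3
eef_pos: [553.0, 346.4, 201.4]
tool_rot: [0.641, 0.767, -0.001, -0.0]
ft_force: [-1.0, 0.5, -0.4]
opening: 85.5
gripper_force: 0.0
shift [ 0.21 -0.06  7.1 ] turn -0.2 theta 10.2 at [553.  346.4 201.4] q6 0.32 t 14.3
```

View pics/w3.png

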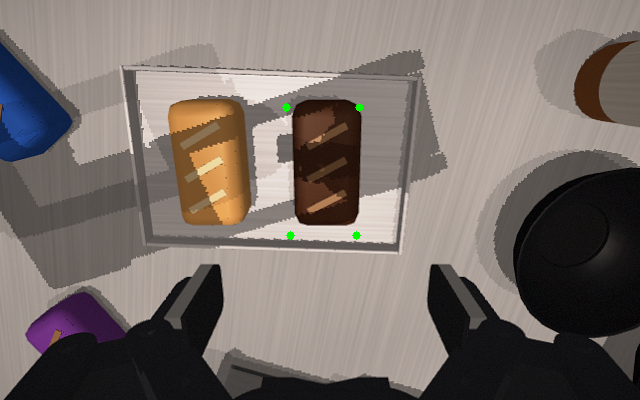

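The wrist view shows the rye at u 293–361, v 100–225, against predicted corners at 288–358, 107–235. So it lies about 6 mm farther along tool +x and 2 mm to the right. It is aligned with the fingers, and the white loaf is clear. Correcting and gripping.

```bash
python3 -m pendant '[0.34,0.04,1.5,0,0.34,0.04,3,0,0.34,0.04,4.5,0,0.34,0.04,5.8,0,0.34,0.04,6.6,0,0.34,0.04,7,0,0.34,0.04,7.15,0,0.34,0.04,7.15,0]' 0;python3 -m pendant '[0,0,0,0,0,0,0,0,0,0,0,0,0,0,0,0,0,0,0,0,0,0,0,0,0,0,0,0]' 255; python3 -m pendant '[0,0,-0.3,0,0,0,-0.8,0,0,0,-1.6,0,0,0,-2.6,0,0,0,-3.6,0,0,0,-4.4,0,0,0,-4.8,0,0,0,-4.8,0]' 255; python3 - <<'E'
from h import *
go((542.7,14.5,142),81.2)
c=snap('wrist','w4')
E
```

```text
t: 15.15
eef_pos: [553.8, 353.6, 24.3]
tool_rot: [0.643, 0.766, 0.0, 0.0]
ft_force: [-0.7, 0.1, 0.6]
opening: 85.0
gripper_force: 0.0
t: 15.85
eef_pos: [554.1, 354.8, 25.6]
tool_rot: [0.642, 0.767, 0.001, 0.0]
ft_force: [-0.2, -0.2, 5.9]
opening: 57.0
gripper_force: 67.1
t: 16.65
eef_pos: [554.2, 354.8, 146.0]
tool_rot: [0.642, 0.767, 0.002, 0.001]
ft_force: [-0.1, -0.4, -3.3]
opening: 57.0
gripper_force: 66.1
shift [-13.32  -2.84   0.13] turn -71.1 theta 10.1 at [554.2 354.8 146. ] q6 0.33 t 16.65
```

View pics/w4.png

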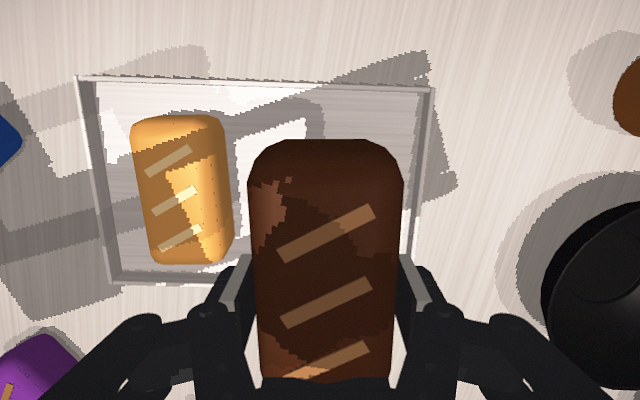

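The loaf is held level and the white loaf is undisturbed. The middle stripe, at (327,303), marks the loaf centre, so I'll use it to get the grasp offset.

```bash
python3 - <<'E'
from h import *
from scipy.spatial.transform import Rotation as R
c=snap('wrist');o=env.observe();r=R.from_quat(o['tool_rot']).as_matrix()
for n,p in dict(mid=(327,303),topedge=(326,140)).items():
    z=o['eef_pos'][2]+ (28 if n=='mid' else 22); print(n,np.round(r.T@(onz(c,*p,z)-o['eef_pos']),1))
E
```

```text
mid [  1.2   1.4 -28. ]
topedge [ 61.6   0.9 -22. ]
```

```bash
python3 -m pendant '[-0.4,-0.1,0,-3,-1.3,-0.3,0,-8,-2.5,-0.5,0,-14,-3.8,-0.8,0,-20,-5,-1,0,-26,-6,-1.2,0,-31,-6.6,-1.4,0,-35,-6.6,-1.4,0,-36]' 255; python3 -c "
from h import *
go((544.5,14.2,142),81.2)"
```

```text
t: 17.55
eef_pos: [545.9, 183.1, 142.1]
tool_rot: [0.375, 0.927, -0.002, -0.002]
ft_force: [-0.2, 0.4, -3.5]
opening: 56.7
gripper_force: 66.0
shift [-4.65 -4.9   0.02] turn -35.2 theta 46.0 at [545.9 183.1 142.1] q6 -0.55 t 17.55
```

```bash
python3 -m pendant '[-0.3,-0.3,0,-4,-0.9,-1,0,-10,-1.7,-1.9,0,-17,-2.7,-2.9,0,-24,-3.6,-3.8,0,-30,-4.3,-4.5,0,-34,-4.6,-4.9,0,-35.2,-4.6,-4.9,0,-35.2]' 255; python3 -m pendant '[0,0,0,0,0,0,0,0]' 255; python3 - <<'E'
from h import *
go((544.5,14.2,45),81.2)
c=snap('wrist','w5');s=snap('scene')
cv2.imwrite('pics/s5.png',cv2.resize(s['frame'][110:290,240:440,::-1],None,fx=3,fy=3,interpolation=2))
E
```

```text
t: 18.35
eef_pos: [545.1, 16.7, 142.8]
tool_rot: [0.077, 0.997, -0.0, -0.001]
ft_force: [0.6, 0.0, -2.5]
opening: 56.7
gripper_force: 66.0
t: 18.55
eef_pos: [545.5, 18.9, 143.4]
tool_rot: [0.076, 0.997, 0.0, -0.0]
ft_force: [-0.4, -0.4, -4.0]
opening: 56.9
gripper_force: 66.0
shift [ 0.01 -0.19  3.94] turn 0.1 theta 81.3 at [545.5  18.9 143.4] q6 -1.46 t 18.55
```

View pics/w5.png

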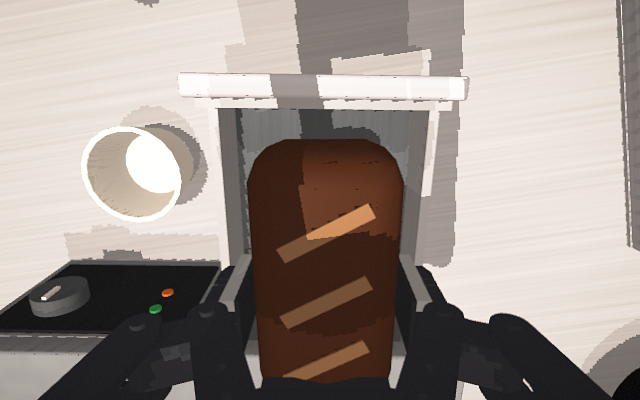

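The loaf is aligned with the drawer (plate u 178–468, walls 218–435, loaf centred at 326). Lowering into the drawer.

```bash
python3 -m pendant '[0,-0.05,0.5,0,0,-0.1,1.2,0,0,-0.1,1.9,0,0,-0.1,2.6,0,0,-0.1,3.2,0,0,-0.1,3.6,0,0,-0.1,3.8,0,0,-0.1,3.8,0]' 255;  python3 -m pendant '[0,0,0.04,0,0,0,0.08,0,0,0,0.12,0,0,0,0.16,0,0,0,0.2,0,0,0,0.2,0]' 255
```

```text
t: 19.45
eef_pos: [544.7, 15.3, 48.0]
tool_rot: [0.076, 0.997, -0.0, -0.001]
ft_force: [-0.1, 0.0, -2.4]
opening: 57.3
gripper_force: 66.0
t: 20.05
eef_pos: [545.1, 15.1, 43.8]
tool_rot: [0.076, 0.997, -0.0, -0.0]
ft_force: [-0.1, 0.2, -2.4]
opening: 57.3
gripper_force: 66.0
```

```bash
python3 -m pendant '[0,0,0.04,0,0,0,0.08,0,0,0,0.12,0,0,0,0.12,0]' 255;  python3 -m pendant '[0,0,0.03,0,0,0,0.06,0,0,0,0.06,0]' 255
```

```text
t: 20.45
eef_pos: [545.0, 15.2, 40.6]
tool_rot: [0.076, 0.997, -0.0, -0.0]
ft_force: [-0.1, 0.4, -2.4]
opening: 56.6
gripper_force: 66.0
t: 20.75
eef_pos: [545.3, 15.1, 39.6]
tool_rot: [0.076, 0.997, -0.0, 0.0]
ft_force: [-1.0, -0.6, -0.1]
opening: 57.1
gripper_force: 66.2
```

```bash
python3 -m pendant '[0,0,0,0,0,0,0,0,0,0,0,0,0,0,0,0]' 50;  python3 -m pendant '[0,0,-0.8,0,0,0,-2,0,0,0,-4,0,0,0,-6,0,0,0,-7,0,0,0,-7.5,0,0,0,-7.5,0,0,0,-7.5,0]' 50; python3 - <<'E'
from h import *
c=snap('wrist','w6')
x=np.array([np.cos(np.radians(-8.8)),np.sin(np.radians(-8.8))])
p=np.array([617.8,2.9])-x*215; go((*p,200),81.2)
E
```

```text
t: 21.15
eef_pos: [545.3, 15.1, 39.4]
tool_rot: [0.076, 0.997, -0.0, 0.0]
ft_force: [0.1, 1.0, 0.1]
opening: 68.8
gripper_force: 0.0
t: 21.95
eef_pos: [544.1, 15.2, 225.3]
tool_rot: [0.076, 0.997, -0.0, -0.001]
ft_force: [0.8, -0.5, -0.1]
opening: 68.9
gripper_force: 0.0
shift [ 5.59 -0.02  1.01] turn 0.1 theta 81.3 at [543.7  15.2 224.7] q6 -1.47 t 22.0
```

View pics/w6.png

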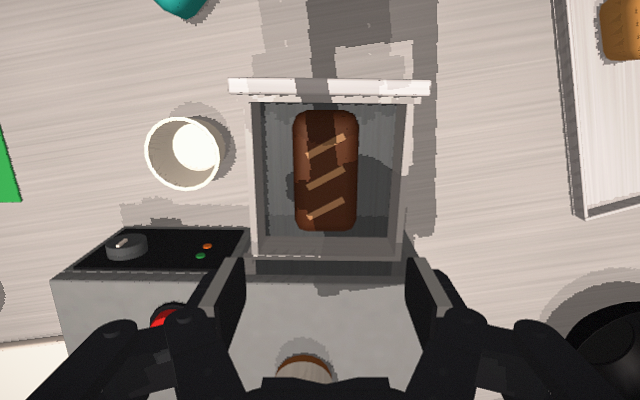

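The rye lies flat and aligned in the drawer (loaf u 293–358, v 110–231; inside u 252–407, v 100–255). Next: shut the fingers, come down in front of the plate and push. I have now viewed 12 pictures, over the limit of 10, so I'll check numerically from here.

```bash
python3 -m pendant '[1,0,0,0,3,0,0,0,4.5,0,0,0,5.2,0,0,0,5.2,0,0,0,5.2,0,0,0]' 255;  python3 -m pendant '[0,0,1,0,0,0,2.5,0,0,0,4,0,0,0,5.3,0,0,0,6.2,0,0,0,6.6,0,0,0,6.7,0,0,0,6.7,0]' 255; python3 - <<'E'
from h import *
x=np.array([np.cos(np.radians(-8.8)),np.sin(np.radians(-8.8))])
O=np.array([617.8,2.9])
go((*(O-x*170),58),81.2);go((*(O-x*30),58),81.2)
E
```

```text
t: 22.6
eef_pos: [417.8, 34.8, 226.5]
tool_rot: [0.076, 0.997, -0.0, 0.001]
ft_force: [-0.3, -0.5, -0.7]
opening: -0.5
gripper_force: 0.0
t: 23.4
eef_pos: [418.0, 34.7, 59.3]
tool_rot: [0.076, 0.997, -0.0, 0.0]
ft_force: [0.1, -0.0, -0.3]
opening: 0.1
gripper_force: 0.0
shift [-1.29 -0.04  0.05] turn 0.1 theta 81.3 at [418.   34.7  59.3] q6 -1.44 t 23.4
shift [-6.89 -0.04  0.06] turn 0.1 theta 81.3 at [418.   34.7  59.3] q6 -1.44 t 23.4
```

Pushing gently so that the loaf does not slide.

```bash
python3 -m pendant '[-0.5,0,0,0,-1,0,0,0,-1.3,0,0,0,-1.5,0,0,0,-1.7,0,0,0,-2,0,0,0,-2.3,0,0,0,-2.6,0,0,0]' 255;  python3 -m pendant '[-0.4,0,0,0,-0.8,0,0,0,-1.2,0,0,0,-1.6,0,0,0,-2,0,0,0,-2.4,0,0,0,-2.8,0,0,0,-3.1,0,0,0]' 255;python3 -m pendant '[-0.2,0,0,0,-0.4,0,0,0,-0.6,0,0,0,-0.8,0,0,0,-0.8,0,0,0]' 255; python3 -c "
from h import *
o=env.observe();print((o['eef_pos'][:2]-[617.8,2.9])@[.9882,-.153],o['ft_force'],o['t'])"
```

```text
t: 24.2
eef_pos: [479.1, 24.8, 59.2]
tool_rot: [0.076, 0.997, -0.0, -0.002]
ft_force: [-4.9, -0.3, 4.8]
opening: -0.0
gripper_force: 2.6
t: 25.0
eef_pos: [555.5, 12.2, 59.2]
tool_rot: [0.076, 0.997, -0.001, -0.002]
ft_force: [-7.0, -3.2, 6.3]
opening: -0.2
gripper_force: 3.0
t: 25.5
eef_pos: [574.9, 9.0, 59.2]
tool_rot: [0.076, 0.997, -0.001, -0.002]
ft_force: [-7.6, -4.4, 6.6]
opening: 0.2
gripper_force: 3.4
-43.28397277345774 [-7.55036237 -4.39759299  6.58237087] 25.5
```

```bash
python3 -m pendant '[-0.1,0,0,0,-0.2,0,0,0,-0.3,0,0,0,-0.4,0,0,0,-0.48,0,0,0,-0.54,0,0,0,-0.54,0,0,0]' 255; python3 -m pendant '[-0.06,0,0,0,-0.12,0,0,0,-0.12,0,0,0]' 255;python3 -c "
from h import *
o=env.observe();print((o['eef_pos'][:2]-[617.8,2.9])@[.9882,-.153],o['ft_force'],o['t'])"
```

```text
t: 26.2
eef_pos: [586.9, 7.1, 59.2]
tool_rot: [0.076, 0.997, -0.001, -0.003]
ft_force: [-8.9, -4.0, 8.5]
opening: -0.4
gripper_force: 4.6
t: 26.5
eef_pos: [590.9, 6.6, 59.2]
tool_rot: [0.076, 0.997, -0.001, -0.002]
ft_force: [-6.1, -4.2, 5.9]
opening: -0.0
gripper_force: 3.0
-27.117637782989544 [-6.10349856 -4.15678826  5.91141574] 26.5
```

```bash
for i in 1 2 3; do :; done; python3 -m pendant '[-0.04,0,0,0,-0.08,0,0,0,-0.08,0,0,0]' 255 | grep -E "eef|ft"; python3 -m pendant '[-0.04,0,0,0,-0.08,0,0,0,-0.08,0,0,0]' 255| grep -E "eef|ft"; python3 -m pendant '[-0.04,0,0,0,-0.08,0,0,0,-0.08,0,0,0]' 255| grep -E "eef|ft"
```

```text
eef_pos: [593.3, 6.2, 59.2]
ft_force: [-6.4, -2.7, 5.4]
eef_pos: [595.0, 5.9, 59.2]
ft_force: [-7.0, -4.1, 5.2]
eef_pos: [594.9, 5.9, 59.2]
ft_force: [-10.3, -2.5, 10.0]
```

```bash
python3 -m pendant '[-0.06,0,0,0,-0.12,0,0,0,-0.12,0,0,0]' 255 | grep -E "eef|ft"; python3 -m pendant '[0.1,0,0,0,0.2,0,0,0,0.3,0,0,0,0.4,0,0,0,0.5,0,0,0,0.6,0,0,0]' 255| grep -E "eef|ft"; python3 -m pendant '[0.3,0,0,0,1,0,0,0,2,0,0,0,2,0,0,0]' 255| grep -E "eef|ft"
python3 - <<'E'
from h import *
c=snap('top');pickle.dump(c,open('t3.pkl','wb'));s=snap('scene');pickle.dump(s,open('s3.pkl','wb'))
# drawer interior region brightness: dark floor visible if open; compare with initial shut picture
t0=pickle.load(open('top0.pkl','rb'));t2=pickle.load(open('t2.pkl','rb'));s0=pickle.load(open('scene0.pkl','rb'))
O=np.array([617.8,2.9]);a=np.radians(-8.8);x=np.array([np.cos(a),np.sin(a)]);y=np.array([-x[1],x[0]])
for yy in (50,62):
  for n,f in (('shut',t0),('open',t2),('now',c)):
    print(yy,n,[int(f['frame'][tuple(np.round(proj(f,(*(O+x*d+y*yy),98))).astype(int)[::-1])].mean()) for d in range(-60,8,4)])
E
```

```text
eef_pos: [594.8, 5.9, 59.2]
ft_force: [-17.2, -1.7, 15.1]
eef_pos: [588.5, 8.5, 59.4]
ft_force: [-0.5, 0.5, -0.1]
eef_pos: [533.6, 17.0, 58.7]
ft_force: [-0.2, 0.2, -0.5]
50 shut [158, 140, 141, 140, 141, 142, 130, 80, 72, 76, 74, 128, 227, 219, 127, 52, 26]
50 open [93, 95, 96, 94, 94, 97, 90, 75, 81, 79, 77, 71, 76, 78, 95, 81, 50]
50 now [58, 60, 62, 69, 68, 78, 72, 78, 88, 88, 101, 105, 106, 100, 94, 90, 84]
62 shut [159, 163, 137, 140, 140, 142, 132, 68, 70, 79, 82, 156, 229, 227, 137, 61, 52]
62 open [111, 119, 88, 90, 96, 118, 179, 86, 101, 118, 160, 160, 84, 91, 132, 77, 56]
62 now [60, 62, 69, 69, 69, 75, 78, 79, 84, 90, 107, 107, 106, 100, 90, 84, 81]
```

Contact force vanished on retreat, so the latch held. The arm is blocking the top view, so I'll move clear and verify.

```bash
python3 -m pendant '[1.5,0,0,0,3,0,0,0,3.5,0,-2,0,3.5,0,-4,0,3.5,0,-6,0,3.5,0,-7,0,3.5,0,-7,0,3.5,0,-7,0]' 255| grep -E "eef|ft"; python3 -m pendant '[0,2,0,0,0,4,0,0,0,6,0,0,0,8,0,0,0,10,0,0,0,12,0,0,0,14,0,0,0,14,0,0]' - | grep -E "eef|ft"
python3 - <<'E'
from h import *
import itertools
c=snap('top','t4');pickle.dump(c,open('t4.pkl','wb'));s=snap('scene');s0=pickle.load(open('scene0.pkl','rb'))
t0=pickle.load(open('top0.pkl','rb'))
O=np.array([617.8,2.9]);a=np.radians(-8.8);x=np.array([np.cos(a),np.sin(a)]);y=np.array([-x[1],x[0]])
for yy in (-40,0,50):
  for n,f in (('shut',t0),('now',c)):
    print(yy,n,[int(f['frame'][tuple(np.round(proj(f,(*(O+x*d+y*yy),98))).astype(int)[::-1])].mean()) for d in range(-60,8,4)])
def cen(f,lo,hi,r):
    h=cv2.inRange(cv2.cvtColor(f['frame'],cv2.COLOR_RGB2HSV),lo,hi)[r[1]:r[3],r[0]:r[2]];M=cv2.moments(h,True)
    return (round(M['m10']/max(M['m00'],1)+r[0],1),round(M['m01']/max(M['m00'],1)+r[1],1),M['m00'])
P=dict(pink=((150,80,100),(179,255,255),(395,180,450,250)),yel=((20,150,60),(35,255,255),(395,180,450,250)),red=((0,180,120),(5,255,255),(330,145,355,170)),white=((14,120,100),(28,255,255),(174,205,220,236)),ram=((0,0,170),(179,60,255),(324,190,350,216)),shaker=((0,0,0),(179,255,90),(444,208,470,232)))
for k,v in P.items():print(k,cen(t0,*v),cen(c,*v))
p=cen(c,*P['pink']);print('bottle top at',onz(c,p[0],p[1],132))
d=cv2.absdiff(s0['frame'],s['frame']).max(2)>60;print('scene release',cen(s,(0,180,120),(5,255,255),(310,230,335,252)),'was',cen(s0,(0,180,120),(5,255,255),(310,230,335,252)))
E
```

```text
eef_pos: [453.2, 29.5, 235.2]
ft_force: [-0.3, 1.3, -0.5]
eef_pos: [505.1, 381.6, 230.9]
ft_force: [0.4, -1.6, 0.1]
-40 shut [164, 137, 144, 141, 142, 143, 139, 73, 78, 75, 112, 228, 232, 151, 112, 13, 60]
-40 now [176, 150, 153, 160, 154, 154, 152, 81, 86, 79, 126, 238, 240, 166, 122, 25, 68]
0 shut [164, 163, 140, 142, 140, 141, 135, 69, 75, 75, 104, 217, 233, 218, 111, 13, 57]
0 now [178, 181, 153, 153, 152, 154, 145, 78, 84, 86, 116, 230, 242, 231, 117, 4, 65]
50 shut [158, 140, 141, 140, 141, 142, 130, 80, 72, 76, 74, 128, 227, 219, 127, 52, 26]
50 now [171, 156, 153, 148, 155, 152, 143, 85, 84, 81, 78, 140, 235, 231, 144, 55, 29]
pink (395.0, 180.0, 0.0) (423.8, 212.8, 114.0)
yel (395.0, 180.0, 0.0) (415.9, 216.2, 184.0)
red (341.4, 156.2, 103.0) (341.5, 156.3, 105.0)
white (196.9, 220.3, 556.0) (197.0, 220.3, 589.0)
ram (337.0, 201.7, 473.0) (336.8, 202.1, 510.0)
shaker (449.9, 222.4, 112.0) (449.9, 222.5, 94.0)
bottle top at [ 462.85060697 -371.61458478  132.        ]
scene release (322.2, 240.4, 146.0) was (322.2, 240.4, 149.0)
```

The drawer-front profile matches the latched picture, the release is up, and the bottle nozzle is over the mat centre. The white loaf, ramekin and shaker have not moved.

```bash
python3 -c "
from workcell import env
print(env.finish_job())"
```

```text
the job is handed in; nothing more can be done
None
```

The job is handed in at about 29 s of robot time: the bottle stands upright on the mat, the rye lies flat in the drawer, and the drawer is latched shut; no verdict came back, and I viewed 12 pictures against the limit of 10.

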